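Seat the blue-capped vial and start the mixer

ROBOT

A 6-joint arm with a two-finger parallel gripper is mounted at the origin on the work surface. World frame = base frame: x ahead of the robot, y to its left, z up, the work surface at z = 0. Lengths are in m, angles in rad, forces in N, time in s.
With the tool pointing down it reaches from about 0.4 to 0.825 m from the base axis. Payload 7 kg.
Tool frame: the origin (TCP) lies at the very end of the fingers, on their centre line; the grasp point (between the pads) lies 19 mm behind it (arm.pinch_z is the z of the grasp point in the tool frame, in m); z points along the fingers, y is the direction in which the jaws open and shut (so a half turn about z gives the same grasp; the last joint's range is limited). The gripper opens to 88 mm and grips with 3 to 60 N. Pads are 19 mm wide; open, the fingers measure 130 mm over their backs; the gripper's body (78 mm by 193 mm) begins 47 mm behind the grasp point.
Start: joints at [-0.817, 0.359, 0.012, 0, -1.224, -0.288], TCP at [0.303, -0.603, 0.227] pointing down, gripper open.
Joint ranges: [-3.07, 3.07], [-1.43, 2.12], [-1.02, 1.25], [-3.03, 1.67], [-3.05, -0], [-3.03, 3.03]. Speed limits (rad/s): [2.39, 2.39, 3.01, 3.14, 3.14, 3.14].

INTERFACE

Orientations are given as [roll, pitch, yaw] about the fixed x, y, z axes, in that order (R = Rz(yaw) Ry(pitch) Rx(roll)).
In Python, from station import arm gives the robot as it stands.
- The arm moves only by the tool drive_tool, never from a script. Its argument "targets" is a list of rows, each a list of 6 numbers: the shift along the world's x, y, z in units of 0.04 m (1.0 is 0.04 m), then the turn, a rotation vector about the world's x, y, z in units of 6 degrees (1.0 is 6 degrees). In form: [[x, y, z, wx, wy, wz], ...]. A call has 1 to 5 rows; each row shifts and turns the commanded pose from where the row before left it; what a row does not reach is not made up. A row lasts 1/8 s, in which the tool goes at most 62.5 mm and 10.7 degrees, less where a joint would pass 70% of its speed; a pose out of reach is approached as far as the arm can. A call with a number of a shift or a turn outside -1 to 1 is refused whole. A call with a gripper value outside its range is refused whole. "claw" is the opening, from 0 (shut) to 1 (fully open), set as the call begins (left out, the last holds). The fingers move at their own pace and stop on an object; "newtons" is the grip in N (left out, the last holds). Time passes only in rows, so rows that do not move let the fingers close. It gives the time, the measured TCP pose, the force and the opening at its end, in the units of the state.
- arm.get_state(): the state, without advancing time (a new reading comes with each control period).
- arm.grab_frame(name): name is "scene" or "top" or "wrist"; returns (picture, depth): 400x640x3 uint8, red, green, blue; 400x640 float32, m along the optical axis (not along the pixel's ray), 0 where there is no reading.
- arm.get_calibration(name): a dict with "mtx" (3x3 intrinsics, pixels), "origin" and "rotation" of the camera in the world. Camera axes: x right, y up, looking along -z (the intrinsics and any distortion apply to the point x, -y, -z); pixel columns grow to the right and rows downward; lengths in m; the calibration is good to about 2 mm. A picture is of the moment at which its call begins: read the wrist's pose just before it. get_calibration takes no time and is no camera call; for the wrist camera it gives the pose at the moment of the call.
- arm.job_done(): hands the job in, once; it reports no verdict.
Trained networks look in the newest picture that a camera, given by its name, has taken for a name from the list of things; names that differ only in an ending like _2 or _b are one class to them, and where a whole thing is asked for, a point or a joint stands for the part that bears it (a point fixed in the world has none). Each returns a list of dicts, best first, with "score" (0 to 1); they miss things now and then, are a little off and sometimes report something else, mostly with a low value. They report only what shows in the picture. A call takes as long as a camera call.
- arm.search_frame(target, camera): "point" ([x, y, z] in m, in the coordinates of the camera as it stood for that picture, good to about 4 mm: the middle of the surface that is visible of it).
- arm.cut_out(target, camera): "pixels" (400x640 bool, what is visible of it).
- arm.landmark_of(target, camera): "point" ([x, y, z] in m, in the coordinates of the camera as it stood for that picture, good to about 4 mm: a listed point, or the origin of a listed thing).
The state is a dict: "t": time; "q": joint angles; "qd": joint speeds; "joint_efforts": joint torques, N m; "eef_pos": TCP position; "ee_rot": TCP orientation; "force": force on the tool from outside, world axes, zero at the start; "moment": the same for the moment, N m; "width": finger opening in m.
Only numpy, scipy, OpenCV 4.12 (cv2) and the standard library are available. Lean on these libraries where they do the work, as an engineer would, in place of code of your own. Each camera call takes 0.05 s, during which the arm holds its last target. There are 200 camera calls.

TASK

In the white carrier, press the blue-capped vial gently straight down with the closed fingertips until it is fully seated; do not pull it up or pick it up. Then press the green start key on the grey console gently all the way down, let it spring back and move clear. Leave the other vials, the red and yellow keys and everything else on the bench as they are.

Things in the scene. Friction and masses are not known exactly. Their poses are not given: they have to be found in the camera images.
- blue_vial (a joint): How far the blue-capped vial is pushed down in its sleeve (m): 0.018 = bottomed on a firm stop, fully seated; it starts between 0 and 0.006; pulling it up lowers the value. About 4 N of friction holds it wherever it is left; there is no spring. At 0.018 its cap top is 82 mm above the table, at 0 it is 100 mm.
- blue_cap_top (a point): Centre of the flat top of the blue cap. The cap is 27 mm in diameter and 14 mm tall on a 26 mm amber vial. The vials stand upright in a row of four, 55 mm apart, in black rubber sleeves (rim 55 mm above the table) of a white carrier block 88 x 256 x 48 mm, fixed to the bench. Any colour may be in any sleeve.
- green_key (a joint): Travel of the green start key (m): 0 = up, 0.006 = fully down, which takes 5 N; it springs back. It starts the mixer once it is down by 0.004.
- green_key_top (a point): Centre of the green key's top face (round, 28 mm in diameter). Three such keys stand 54 mm apart in a row on a low grey console 86 x 176 x 30 mm, fixed to the bench; their order varies. They are pressed straight down.
- red_cap_top (a point): Centre of the flat top of the red cap, on a vial like the blue one in the same carrier, at any height between 82 and 100 mm above the table. To be left alone.
- yellow_cap_top (a point): Centre of the flat top of the yellow cap, on a vial like the blue one in the same carrier, at any height between 82 and 100 mm above the table. To be left alone.
- white_cap_top (a point): Centre of the flat top of the white cap, on a vial like the blue one in the same carrier, at any height between 82 and 100 mm above the table. To be left alone.
- red_key (a joint): Travel of the red key (m), 0 = up, 0.006 = down, springs back. To be left alone.
- red_key_top (a point): Centre of the red key's top face, 28 mm in diameter.
- yellow_key (a joint): Travel of the yellow key (m), 0 = up, 0.006 = down, springs back. To be left alone.
- yellow_key_top (a point): Centre of the yellow key's top face, 28 mm in diameter.
- control_tray: white open tray 80 x 130 x 35 holding six black-capped amber vials (51 tall) (mm), loose; origin at the centre of its underside. To be left alone.
- reagent_bottle: reagent bottle with blue cap, 56 diameter, 120 tall (mm), loose; origin at the centre of its underside. To be left alone.
- carton: white and yellow carton 70 x 100 x 70 (mm), loose; origin at the centre of its underside. To be left alone.
- tube_rack: blue rack 75 x 170 x 58 with red-capped tubes, 96 tall over the caps (mm), loose; origin at the centre of its underside. To be left alone.
- beaker: clear beaker, 72 diameter, 85 tall (mm), loose; origin at the centre of its underside. To be left alone.
- tip_box: grey box with clear lid, 120 x 85 x 80 (mm), loose; origin at the centre of its underside. To be left alone.
- carrier: The white vial carrier, fixed to the bench; origin at the centre of its underside, y along the row; the sleeves are at y = -82.5, -27.5, 27.5 and 82.5 mm.
- console: The grey key console, fixed to the bench; origin at the centre of its underside, y along the row of keys, which are at y = -54, 0 and 54 mm.

How it is judged:
By the outcome, as a careful person would: the job done as asked, in the order asked, and still so for the second after the job is handed in, with the robot touching nothing.
It also fails if it takes over 38 s, if anything falls off the work surface, if the arm or the gripper's body presses on something with over 40 N, if the wrist force passes 120 N, or if a joint passes its speed limit or range.

## Working session

There is one attempt and no reset: what is moved stays moved. The work goes in short steps, Python scripts to look and compute and a tool call to move; the robot and the scene stay as the last step left them, time stands still between calls to the robot, and variables do not carry over. Pictures are saved under pics/ and viewed, about 8 in all and at most 12, crops included, and the job is handed in when it is done.

Besides the shell and the picture viewer there is one more tool, called after "Call:" as name(argument=value, ...) on one line, values as JSON. drive_tool: Moves the arm, as the interface text tells. Shifts and turns lie within -1 to 1; 1 stands for 0.04 m of shift or 6 degrees of turn. Its arguments: {"type":"object","properties":{"targets":{"type":"array"},"claw":{"type":"number"},"newtons":{"type":"number"}},"required":["targets"]}

```bash
mkdir -p pics; cat > h.py <<'E'
from station import arm
import numpy as np, cv2
def w(cal,p): return np.array(cal["origin"])+np.array(cal["rotation"])@np.array(p)
def unproj(cal,u,v,d):
    K=np.array(cal["mtx"]); x=(u-K[0,2])/K[0,0]*d; y=(v-K[1,2])/K[1,1]*d
    return w(cal,[x,-y,-d])
E
python3 - <<'E'
from h import *
s=arm.get_state(); print(s["t"],s["eef_pos"],s["ee_rot"],s["force"],s["width"])
for c in ["scene","top"]:
    im,d=arm.grab_frame(c); cal=arm.get_calibration(c)
    cv2.imwrite(f"pics/{c}0.png",im[:,:,::-1]); np.save(f"{c}0.npy",d); print(c,cal["origin"])
    for n in ["blue_cap_top","green_key_top","red_cap_top","yellow_cap_top","white_cap_top","carrier","console"]:
        for r in arm.landmark_of(n,c)[:2]: print(n,round(r["score"],2),w(cal,r["point"]).round(4))
print(arm.get_state()["t"])
E
```

```text
0.0 [ 0.30292413 -0.60266691  0.22560325] [ 3.13992759e+00 -1.36876936e-04 -2.67593757e+00] [-0.47113003 -0.65385217 -0.2181082 ] 0.08774120662688742
scene [ 1.06902163 -0.85154358  0.92721971]
blue_cap_top 0.55 [ 0.3459 -1.5747  0.2041]
green_key_top 0.4 [ 0.3506 -1.5699  0.2088]
red_cap_top 0.6 [ 0.3496 -1.571   0.2078]
yellow_cap_top 0.59 [ 0.3433 -1.5773  0.2015]
white_cap_top 0.49 [ 0.3482 -1.5724  0.2064]
carrier 0.86 [ 0.3168 -1.6037  0.175 ]
carrier 0.18 [ 0.3453 -1.5753  0.2035]
console 0.9 [ 0.3333 -1.5873  0.1915]
console 0.59 [ 0.3467 -1.5739  0.2049]
top [0.40816948 0.05637433 1.46772134]
blue_cap_top 0.39 [2.5781 2.2263 3.6376]
green_key_top 0.42 [2.5983 2.2465 3.6579]
red_cap_top 0.58 [2.5703 2.2185 3.6298]
yellow_cap_top 0.47 [2.5904 2.2386 3.6499]
yellow_cap_top 0.25 [2.7221 2.3704 3.7817]
white_cap_top 0.62 [2.5759 2.2241 3.6355]
carrier 0.93 [2.7184 2.3666 3.7779]
carrier 0.62 [2.5977 2.2459 3.6572]
console 0.69 [2.6857 2.3339 3.7453]
0.8
```

The rotation isn't a matrix; I'll check its form and look at the pictures.

```bash
cat > h.py <<'E'
from station import arm
import numpy as np, cv2
from scipy.spatial.transform import Rotation as Ro
def w(cal,p): return np.array(cal["origin"])+Ro.from_euler("xyz",cal["rotation"]).apply(p)
def unproj(cal,u,v,d):
    K=np.array(cal["mtx"]); x=(u-K[0,2])/K[0,0]*d; y=(v-K[1,2])/K[1,1]*d
    return w(cal,[x,-y,-d])
E
python3 - <<'E'
from h import *
print(arm.get_calibration("top"), arm.get_calibration("scene"))
for c in ["scene","top"]:
    cal=arm.get_calibration(c); d=np.load(f"{c}0.npy")
    for n in ["blue_cap_top","green_key_top","red_cap_top","carrier","console"]:
        for r in arm.landmark_of(n,c)[:2]: print(c,n,round(r["score"],2),w(cal,r["point"]).round(4))
    print([unproj(cal,u,v,d[v,u]).round(3) for u,v in [(320,200),(200,250),(450,250)]])
print(arm.get_state()["t"])
E
```

```text
{'mtx': array([[424.9712743 ,   0.        , 318.33600934],
       [  0.        , 424.9712743 , 203.82415595],
       [  0.        ,   0.        ,   1.        ]]), 'origin': array([0.40816948, 0.05637433, 1.46772134]), 'rotation': array([ 0.0846558 , -0.00577928, -1.5506275 ])} {'mtx': array([[511.66125813,   0.        , 323.02942202],
       [  0.        , 511.66125813, 199.65901203],
       [  0.        ,   0.        ,   1.        ]]), 'origin': array([ 1.06902163, -0.85154358,  0.92721971]), 'rotation': array([0.90201841, 0.01129857, 0.51864752])}
scene blue_cap_top 0.55 [ 0.5501 -0.3054  0.0916]
scene green_key_top 0.4 [0.5229 0.1367 0.0498]
scene red_cap_top 0.6 [ 0.5457 -0.2539  0.1004]
scene carrier 0.86 [ 0.5416 -0.228   0.0025]
scene carrier 0.18 [ 0.5405 -0.2006  0.0858]
scene console 0.9 [ 0.5229  0.1379 -0.0049]
scene console 0.59 [ 0.5365 -0.1469  0.0857]
[array([0.493, 0.12 , 0.034]), array([ 0.3  , -0.175, -0.002]), array([0.871, 0.136, 0.003])]
top blue_cap_top 0.39 [ 0.5542 -0.3087  0.0968]
top green_key_top 0.42 [0.5253 0.1456 0.0546]
top red_cap_top 0.58 [ 0.5465 -0.2528  0.098 ]
top carrier 0.93 [ 5.462e-01 -2.222e-01  3.000e-04]
top carrier 0.62 [0.5355 0.1928 0.0531]
top console 0.69 [ 0.5263  0.1425 -0.0017]
[array([ 0.546,  0.045, -0.002]), array([0.366, 0.452, 0.003]), array([ 0.383, -0.406, -0.001])]
1.3
```

View pics/top0.png

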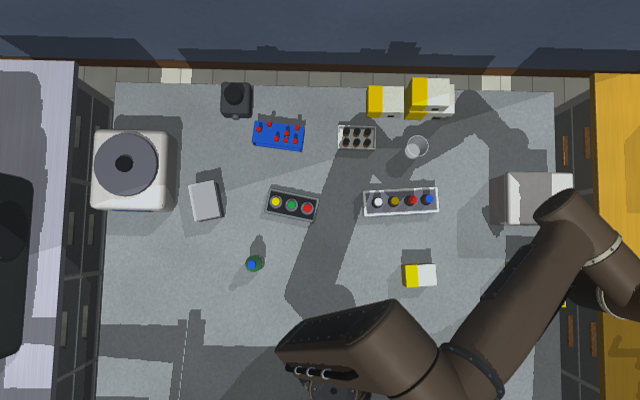

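View pics/scene0.png

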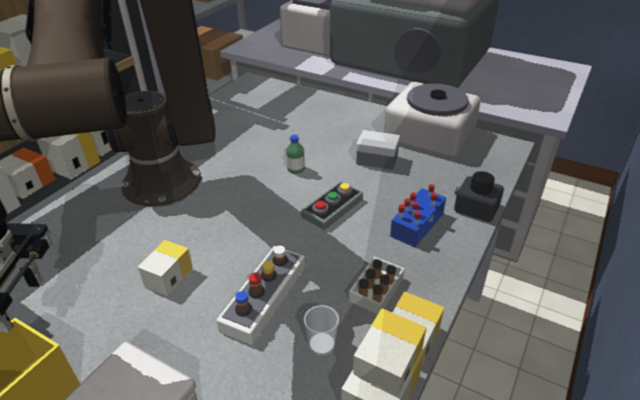

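Top view: carrier caps at (378,200) white, (395,201) yellow, (412,200) red, (428,199) blue; keys yellow (276,202), green (291,205), red (307,208). Both cameras agree to about 5 mm: blue cap ≈ (0.552,-0.307,0.095), green key ≈ (0.524,0.141,0.052). Closing the fingers and moving over, y first to stay clear of the boxes near the start.

Call:
drive_tool(targets=[[0, 0.8, 0.3, 0, 0, 0], [0.2, 1, 0.2, 0, 0, 0], [0.3, 1, 0, 0, 0, 0], [0.6, 1, 0, 0, 0, 0], [0.8, 1, 0, 0, 0, 0]], claw=0, newtons=20)

```text
t: 1.92
eef_pos: [0.3794, -0.4099, 0.2471]
ee_rot: [-3.141, 0.001, -2.677]
force: [1.1, -0.9, 0.2]
width: 0.0432
```

Call:
drive_tool(targets=[[1, 0.8, 0, 0, 0, 0], [1, 0.6, 0, 0, 0, 0], [0.6, 0, -0.1, 0, 0, 0], [0, 0, 0, 0, 0, 0]])

```text
t: 2.42
eef_pos: [0.4843, -0.3549, 0.2415]
ee_rot: [3.141, -0.001, -2.674]
force: [-1.3, 0.8, -0.2]
width: 0.0039
```

```bash
cat > look.py <<'E'
from h import *
import sys
tag=sys.argv[1]; names=sys.argv[2:]
s=arm.get_state(); print(s["t"],s["eef_pos"].round(4),s["ee_rot"].round(3),s["force"].round(2),s["width"])
cal=arm.get_calibration("wrist"); im,d=arm.grab_frame("wrist")
cv2.imwrite(f"pics/{tag}.png",im[:,:,::-1]); np.savez(f"{tag}.npz",im=im,d=d)
v,u=np.mgrid[:400,:640]; K=cal["mtx"]
P=np.stack([(u-K[0,2])/K[0,0]*d,-(v-K[1,2])/K[1,1]*d,-d],-1)
for n in names:
    for r in arm.landmark_of(n,"wrist")[:2]: print(n,"lm",round(r["score"],2),w(cal,r["point"]).round(4))
    for r in arm.cut_out(n,"wrist")[:1]:
        m=r["pixels"]&(d>0)
        if not m.any(): continue
        q=w(cal,P[m]); top=np.percentile(q[:,2],90); t=q[abs(q[:,2]-top)<.004]
        vv,uu=np.nonzero(m)
        print(n,"cut",round(r["score"],2),m.sum(),"px",uu.mean().round(),vv.mean().round(),"topz",np.median(t[:,2]).round(4),"mid",((t.min(0)+t.max(0))/2).round(4),"ext",np.ptp(t,axis=0).round(4))
E
python3 look.py w1 blue_cap_top red_cap_top white_cap_top yellow_cap_top carrier
```

```text
2.425 [ 0.4843 -0.3549  0.2415] [ 3.141e+00 -1.000e-03 -2.674e+00] [-1.3   0.78 -0.19] 0.003899847163556902
blue_cap_top lm 0.48 [ 0.5444 -0.3108  0.0944]
blue_cap_top cut 0.47 46 px 320.0 246.0 topz 0.0939 mid [ 0.5447 -0.3224  0.0931] ext [0.0039 0.0015 0.0055]
white_cap_top lm 0.42 [ 0.534  -0.1472  0.0878]
carrier cut 0.67 1917 px 341.0 223.0 topz 0.0476 mid [ 0.526  -0.2301  0.0483] ext [0.0428 0.2502 0.0079]
```

View pics/w1.png

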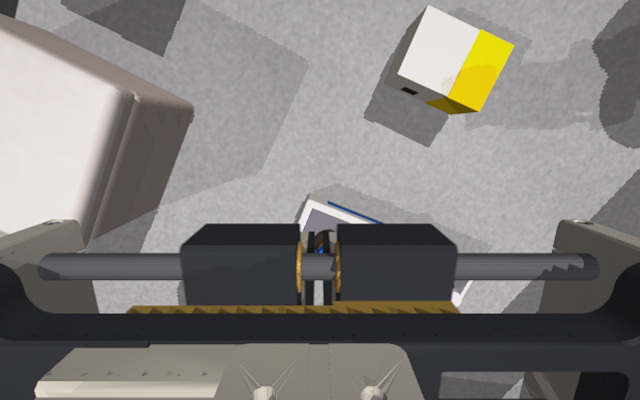

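The wrist camera looks toward the base side; the fingers hide the blue cap at (320,246). Carton is at (450,60). I'll pass beyond the cap so it comes into the free upper view.

Call:
drive_tool(targets=[[1, 0.6, 0.3, 0, 0, 0], [1, 0.6, 0.3, 0, 0, 0], [1, 0.6, 0.2, 0, 0, 0], [0.6, 0.4, 0, 0, 0, 0], [0, 0, 0, 0, 0, 0]])

```text
t: 3.6
eef_pos: [0.6282, -0.2657, 0.2733]
ee_rot: [3.14, -0.001, -2.674]
force: [-0.3, -0.3, 0.5]
width: 0.0004
```

```bash
python3 look.py w2 blue_cap_top red_cap_top yellow_cap_top white_cap_top carrier; python3 - <<'E'
from h import *
# same caps by static cameras: 3 colours, mid of the cut-out top
for c in ["scene","top"]:
    cal=arm.get_calibration(c); im,d=arm.grab_frame(c); K=cal["mtx"]
    v,u=np.mgrid[:400,:640]; P=np.stack([(u-K[0,2])/K[0,0]*d,-(v-K[1,2])/K[1,1]*d,-d],-1)
    for n in ["green_key_top","console","red_key_top","yellow_key_top"]:
        for r in arm.cut_out(n,c)[:1]:
            m=r["pixels"]&(d>0); q=w(cal,P[m]); top=np.percentile(q[:,2],80); t=q[abs(q[:,2]-top)<.006]
            print(c,n,round(r["score"],2),m.sum(),"mid",((t.min(0)+t.max(0))/2).round(4),"mean",t.mean(0).round(4),np.ptp(t,axis=0).round(3))
E
```

```text
3.6 [ 0.6282 -0.2657  0.2733] [ 3.140e+00 -1.000e-03 -2.674e+00] [-0.25 -0.3   0.45] 0.00038803525929747385
blue_cap_top lm 0.69 [ 0.5466 -0.3121  0.0919]
blue_cap_top cut 0.65 479 px 315.0 106.0 topz 0.095 mid [ 0.5481 -0.3102  0.0948] ext [0.0258 0.0262 0.0043]
red_cap_top lm 0.88 [ 0.5383 -0.2595  0.1052]
red_cap_top cut 0.93 492 px 360.0 125.0 topz 0.0997 mid [ 0.5437 -0.2556  0.0991] ext [0.0249 0.0258 0.0049]
yellow_cap_top lm 0.66 [ 0.5424 -0.203   0.083 ]
yellow_cap_top cut 0.95 524 px 399.0 143.0 topz 0.0854 mid [ 0.5396 -0.2008  0.0849] ext [0.0257 0.0259 0.0048]
white_cap_top lm 0.68 [ 0.5385 -0.1489  0.0876]
white_cap_top lm 0.23 [ 0.5414 -0.259   0.1034]
white_cap_top cut 0.57 604 px 439.0 160.0 topz 0.0858 mid [ 0.535  -0.1456  0.0854] ext [0.0262 0.0269 0.0058]
carrier lm 0.74 [ 0.5381 -0.2304 -0.    ]
carrier lm 0.24 [ 0.7232 -0.2716  0.0008]
carrier cut 0.77 11197 px 368.0 130.0 topz 0.0477 mid [ 0.5412 -0.2294  0.0493] ext [0.0972 0.2433 0.008 ]
scene console 0.78 1019 mid [0.5238 0.1331 0.0318] mean [0.5326 0.1236 0.0306] [0.115 0.179 0.012]
scene red_key_top 0.63 90 mid [0.5328 0.1912 0.0515] mean [0.5345 0.1908 0.0518] [0.025 0.03  0.008]
scene yellow_key_top 0.65 70 mid [0.5328 0.1912 0.0518] mean [0.5343 0.191  0.0519] [0.025 0.03  0.008]
top green_key_top 0.62 46 mid [0.5245 0.1404 0.0533] mean [0.5239 0.1413 0.0529] [0.024 0.023 0.009]
top console 0.67 859 mid [0.5263 0.1429 0.0333] mean [0.5263 0.1416 0.0314] [0.11  0.183 0.012]
top red_key_top 0.58 48 mid [0.5153 0.0899 0.0533] mean [0.5158 0.0888 0.0524] [0.024 0.024 0.01 ]
```

View pics/w2.png

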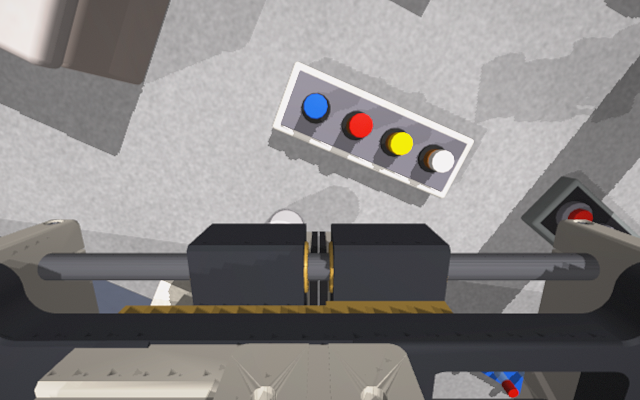

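The wrist view shows the caps in a line at 55 mm spacing: blue (315,106), red (360,125), yellow (399,143), white (439,160). Blue cap top is at (0.549,-0.309,0.095), within the allowed 94–100 mm. Going above it.

Call:
drive_tool(targets=[[-0.7, -0.4, 0, 0, 0, 0], [-0.7, -0.4, -0.8, 0, 0, 0], [-0.6, -0.3, -1, 0, 0, 0], [0, 0, -1, 0, 0, 0], [0, 0, -0.7, 0, 0, 0]])

```text
t: 5.28
eef_pos: [0.5462, -0.3112, 0.133]
ee_rot: [3.141, -0.001, -2.676]
force: [0.3, -0.2, 0.5]
width: 0.0002
```

Call:
drive_tool(targets=[[0, 0, -0.3, 0, 0, 0], [0, 0, 0, 0, 0, 0]])

```text
t: 5.52
eef_pos: [0.5471, -0.3111, 0.1223]
ee_rot: [3.141, -0.001, -2.676]
force: [0.4, 0.9, -0.1]
width: 0.0005
```

Call:
drive_tool(targets=[[0.05, 0.05, -0.3, 0, 0, 0], [0, 0, -0.25, 0, 0, 0], [0, 0, -0.1, 0, 0, 0], [0, 0, -0.1, 0, 0, 0], [0, 0, 0, 0, 0, 0]])

```text
t: 6.15
eef_pos: [0.5492, -0.3091, 0.0925]
ee_rot: [-3.141, 0.0, -2.676]
force: [0.4, -0.2, -0.4]
width: 0.0005
```

Call:
drive_tool(targets=[[0, 0, -0.1, 0, 0, 0], [0, 0, -0.05, 0, 0, 0], [0, 0, 0, 0, 0, 0]])

```text
t: 6.52
eef_pos: [0.5494, -0.3092, 0.0865]
ee_rot: [-3.141, 0.0, -2.676]
force: [0.6, -0.1, 1.7]
width: 0.0004
```

Call:
drive_tool(targets=[[0, 0, -0.05, 0, 0, 0]])

```text
t: 6.65
eef_pos: [0.5494, -0.3092, 0.0848]
ee_rot: [-3.141, 0.001, -2.676]
force: [-0.4, 0.2, 3.6]
width: 0.0007
```

Call:
drive_tool(targets=[[0, 0, -0.05, 0, 0, 0]])

```text
t: 6.78
eef_pos: [0.5495, -0.3092, 0.0827]
ee_rot: [-3.141, 0.0, -2.676]
force: [0.3, -0.5, 3.6]
width: 0.0003
```

Call:
drive_tool(targets=[[0, 0, -0.03, 0, 0, 0]])

```text
t: 6.9
eef_pos: [0.5496, -0.3093, 0.0822]
ee_rot: [-3.141, 0.0, -2.675]
force: [-2.2, 2.8, 14.6]
width: 0.0004
```

Force went from about 4 N (friction) to 15 N at z = 0.082, which is the firm stop. Holding briefly, then lifting.

Call:
drive_tool(targets=[[0, 0, 0, 0, 0, 0]])

```text
t: 7.02
eef_pos: [0.5496, -0.3093, 0.0823]
ee_rot: [-3.141, 0.001, -2.675]
force: [-0.7, 1.4, 9.2]
width: 0.0004
```

Call:
drive_tool(targets=[[0, 0, 0.3, 0, 0, 0], [0, 0, 0.8, 0, 0, 0], [0, 0, 1, 0, 0, 0], [0, 0, 1, 0, 0, 0], [0.5, 0.4, 1, 0, 0, 0]])

```text
t: 7.65
eef_pos: [0.568, -0.2935, 0.247]
ee_rot: [3.141, -0.0, -2.678]
force: [1.6, -0.7, 0.2]
width: 0.0005
```

Call:
drive_tool(targets=[[1, 0.6, 0.5, 0, 0, 0], [0.5, 0.5, 0, 0, 0, 0], [0, 0, 0, 0, 0, 0]])

```text
t: 8.02
eef_pos: [0.6296, -0.2472, 0.2637]
ee_rot: [3.14, -0.002, -2.674]
force: [-0.1, 0.1, -0.9]
width: 0.0003
```

```bash
python3 look.py w3 blue_cap_top red_cap_top yellow_cap_top white_cap_top
```

```text
8.025 [ 0.6296 -0.2472  0.2637] [ 3.140e+00 -2.000e-03 -2.674e+00] [-0.06  0.15 -0.87] 0.0003132892740506061
blue_cap_top lm 0.72 [ 0.5477 -0.3078  0.0782]
blue_cap_top cut 0.56 478 px 301.0 97.0 topz 0.0817 mid [ 0.5479 -0.31    0.082 ] ext [0.0254 0.026  0.0056]
red_cap_top lm 0.92 [ 0.5401 -0.2604  0.1021]
red_cap_top lm 0.7 [ 0.7248 -0.2727  0.0021]
red_cap_top cut 0.78 536 px 347.0 116.0 topz 0.0997 mid [ 0.5435 -0.2553  0.0995] ext [0.0264 0.0262 0.0047]
yellow_cap_top lm 0.78 [ 0.5429 -0.1994  0.0859]
yellow_cap_top lm 0.39 [ 0.5376 -0.147   0.0847]
white_cap_top lm 0.88 [ 0.537  -0.1486  0.0859]
white_cap_top cut 0.92 563 px 430.0 153.0 topz 0.0859 mid [ 0.5351 -0.1467  0.0854] ext [0.0263 0.0255 0.0051]
```

Blue is seated (cap top 81.7–82 mm), and the other caps haven't moved. Now to the console, with one look first.

Call:
drive_tool(targets=[[0, 0.8, 0, 0, 0, 0], [-0.1, 1, 0, 0, 0, 0], [-0.1, 1, 0, 0, 0, 0], [-0.1, 1, 0, 0, 0, 0], [-0.1, 1, 0, 0, 0, 0]])

```text
t: 9.1
eef_pos: [0.6128, -0.0561, 0.2656]
ee_rot: [-3.141, 0.0, -2.676]
force: [-0.7, 0.7, 0.7]
width: 0.0008
```

Call:
drive_tool(targets=[[-0.1, 1, 0, 0, 0, 0], [-0.1, 1, 0, 0, 0, 0], [0, 1, 0, 0, 0, 0], [0, 1, 0, 0, 0, 0], [0, 1, 0, 0, 0, 0]])

```text
t: 9.72
eef_pos: [0.605, 0.1439, 0.2657]
ee_rot: [3.142, 0.0, -2.676]
force: [-0.2, 0.2, -0.5]
width: 0.0005
```

Call:
drive_tool(targets=[[0, 0.8, 0, 0, 0, 0], [0, 0, 0, 0, 0, 0], [0, 0, 0, 0, 0, 0]])

```text
t: 10.1
eef_pos: [0.605, 0.1746, 0.2654]
ee_rot: [-3.142, -0.0, -2.676]
force: [0.1, -0.3, 0.2]
width: 0.0006
```

```bash
python3 look.py w4 green_key_top red_key_top yellow_key_top console
```

```text
10.1 [0.605  0.1746 0.2654] [-3.142 -0.    -2.676] [ 0.12 -0.29  0.23] 0.0006471611713592284
green_key_top lm 0.65 [0.5188 0.1416 0.0482]
green_key_top cut 0.71 395 px 324.0 110.0 topz 0.0516 mid [0.5222 0.1407 0.0519] ext [0.0255 0.0259 0.0048]
red_key_top lm 0.95 [0.5126 0.0867 0.0517]
red_key_top cut 0.97 453 px 289.0 81.0 topz 0.0516 mid [0.5114 0.0877 0.0514] ext [0.0269 0.0271 0.0053]
yellow_key_top lm 0.88 [0.5347 0.1937 0.0512]
console lm 0.77 [ 0.5213  0.1399 -0.0018]
console cut 0.78 6411 px 322.0 108.0 topz 0.0304 mid [0.5217 0.1407 0.0314] ext [0.1126 0.1851 0.0073]
```

View pics/w4.png

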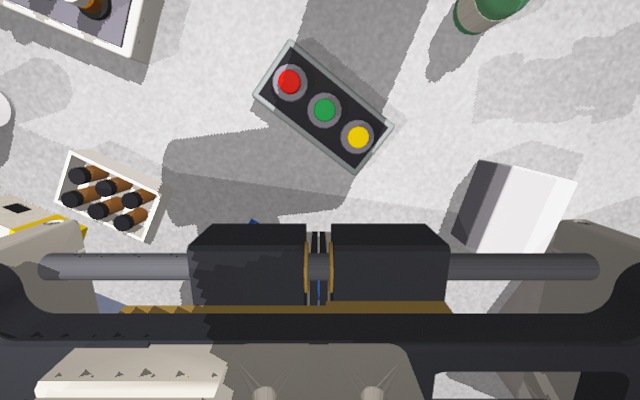

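Green key at (324,110), red (289,81), yellow (358,136); there are grey rings around the keys. The rings could stop the 42 mm-wide closed fingers, so I'm checking their height.

```bash
python3 - <<'E'
from h import *
z=np.load("w4.npz"); d=z["d"]; cal=arm.get_calibration("wrist"); K=cal["mtx"]
v,u=np.mgrid[:400,:640]; P=np.stack([(u-K[0,2])/K[0,0]*d,-(v-K[1,2])/K[1,1]*d,-d],-1)
q=w(cal,P.reshape(-1,3)); c=np.array([.5225,.1408]); r=np.hypot(*(q[:,:2]-c).T)
for a in range(0,34,2):
    m=(r>=a/1e3)&(r<(a+2)/1e3); print(a,m.sum(),np.percentile(q[m,2],[10,50,90]).round(4))
# fingers, in the tool frame
s=arm.get_state(); t=Ro.from_euler("xyz",s["ee_rot"]).inv().apply(q-s["eef_pos"])
for lo,hi in [(-.004,.004),(-.012,-.004),(-.02,-.012),(-.04,-.02)]:
    m=(t[:,2]>lo)&(t[:,2]<hi)&(np.hypot(t[:,0],t[:,1])<.06); 
    if m.any(): print(lo,m.sum(),t[m].min(0).round(3),t[m].max(0).round(3))
E
```

```text
0 8 [0.0506 0.0514 0.0518]
2 27 [0.051  0.0517 0.0525]
4 43 [0.0509 0.0519 0.0528]
6 58 [0.0511 0.0518 0.0526]
8 79 [0.0507 0.0516 0.0528]
10 95 [0.0508 0.0517 0.053 ]
12 107 [0.0415 0.0505 0.0519]
14 106 [0.0409 0.0418 0.0429]
16 139 [0.0409 0.0419 0.0428]
18 153 [0.0409 0.0418 0.0429]
20 160 [0.0314 0.0412 0.0425]
22 5685 [0.4235 0.4235 0.4235]
24 191 [0.0298 0.0309 0.0319]
26 208 [0.0298 0.0309 0.0319]
28 217 [0.0298 0.0308 0.0318]
30 247 [0.0298 0.0307 0.0316]
32 274 [0.0299 0.0309 0.0371]
-0.004 41 [ 0.009 -0.007 -0.004] [0.011 0.006 0.001]
-0.012 110 [ 0.009 -0.007 -0.012] [ 0.012  0.006 -0.004]
-0.02 166 [ 0.005 -0.007 -0.02 ] [ 0.012  0.006 -0.012]
-0.04 121 [ 0.009 -0.005 -0.033] [ 0.012  0.004 -0.02 ]
```

Ring top is 42 mm and the pressed key top about 46 mm, so it's clear. Approaching.

Call:
drive_tool(targets=[[-0.7, -0.3, -0.6, 0, 0, 0], [-0.7, -0.3, -1, 0, 0, 0], [-0.65, -0.24, -1, 0, 0, 0], [0, 0, -1, 0, 0, 0], [0, 0, -0.8, 0, 0, 0]])

```text
t: 11.18
eef_pos: [0.5227, 0.1411, 0.0884]
ee_rot: [3.142, 0.0, -2.676]
force: [-0.7, -0.5, 0.1]
width: 0.0003
```

Call:
drive_tool(targets=[[0, 0, -0.3, 0, 0, 0], [0, 0, -0.3, 0, 0, 0], [0, 0, 0, 0, 0, 0]])

```text
t: 11.55
eef_pos: [0.5232, 0.1413, 0.0653]
ee_rot: [-3.141, -0.0, -2.676]
force: [-0.3, -0.3, 1.2]
width: 0.0006
```

Call:
drive_tool(targets=[[0, 0, -0.2, 0, 0, 0], [0, 0, -0.1, 0, 0, 0], [0, 0, -0.05, 0, 0, 0], [0, 0, -0.05, 0, 0, 0], [0, 0, 0, 0, 0, 0]])

```text
t: 12.18
eef_pos: [0.5232, 0.1413, 0.0495]
ee_rot: [-3.142, 0.0, -2.676]
force: [-1.6, -0.9, 2.6]
width: 0.0003
```

Call:
drive_tool(targets=[[0, 0, -0.05, 0, 0, 0]])

```text
t: 12.3
eef_pos: [0.5232, 0.1413, 0.0476]
ee_rot: [-3.142, 0.0, -2.676]
force: [-2.4, 0.5, 4.8]
width: 0.0008
```

Call:
drive_tool(targets=[[0, 0, -0.03, 0, 0, 0]])

```text
t: 12.42
eef_pos: [0.5232, 0.1413, 0.0463]
ee_rot: [-3.142, 0.0, -2.676]
force: [-0.9, -0.2, 7.3]
width: 0.0002
```

Call:
drive_tool(targets=[[0, 0, -0.03, 0, 0, 0], [0, 0, 0, 0, 0, 0]])

```text
t: 12.68
eef_pos: [0.5233, 0.1414, 0.0461]
ee_rot: [-3.141, 0.0, -2.675]
force: [-5.4, -0.7, 15.3]
width: 0.0008
```

The key is bottomed: 15 N, and z no longer changes. Releasing straight up and moving clear.

Call:
drive_tool(targets=[[0, 0, 0.2, 0, 0, 0], [0, 0, 0.5, 0, 0, 0], [0, 0, 1, 0, 0, 0], [0, 0, 1, 0, 0, 0], [0.4, 0.2, 1, 0, 0, 0]])

```text
t: 13.3
eef_pos: [0.5386, 0.1491, 0.1944]
ee_rot: [3.141, 0.0, -2.676]
force: [1.5, 1.0, 0.2]
width: -0.0001
```

Call:
drive_tool(targets=[[0.8, 0.4, 1, 0, 0, 0], [0.8, 0.3, 0.5, 0, 0, 0], [0, 0, 0, 0, 0, 0], [0, 0, 0, 0, 0, 0]])

```text
t: 13.8
eef_pos: [0.6024, 0.177, 0.2517]
ee_rot: [3.141, -0.002, -2.676]
force: [-0.3, 0.1, -0.6]
width: 0.0003
```

```bash
python3 look.py w5 green_key_top red_key_top yellow_key_top; python3 - <<'E'
from h import *
im,d=arm.grab_frame("scene"); cv2.imwrite("pics/scene1.png",im[:,:,::-1]); cal=arm.get_calibration("scene")
for n in ["blue_cap_top","red_cap_top"]: print(n,[w(cal,r["point"]).round(4) for r in arm.landmark_of(n,"scene")[:1]])
E
```

```text
13.8 [0.6024 0.177  0.2517] [ 3.141e+00 -2.000e-03 -2.676e+00] [-0.34  0.06 -0.64] 0.00027956639551976535
green_key_top lm 0.96 [0.5209 0.139  0.0506]
green_key_top cut 0.95 405 px 322.0 109.0 topz 0.0516 mid [0.5213 0.1407 0.0515] ext [0.0261 0.0258 0.0051]
red_key_top lm 0.74 [0.5118 0.0883 0.0508]
red_key_top cut 0.67 500 px 285.0 81.0 topz 0.0516 mid [0.5117 0.0879 0.0515] ext [0.0268 0.027  0.0056]
yellow_key_top lm 0.57 [0.5365 0.1939 0.0541]
yellow_key_top cut 0.62 414 px 356.0 138.0 topz 0.0516 mid [0.532  0.1936 0.0515] ext [0.0265 0.027  0.0055]
blue_cap_top [array([ 0.547 , -0.3094,  0.0832])]
red_cap_top [array([ 0.5427, -0.2558,  0.1007])]
```

View pics/scene1.png

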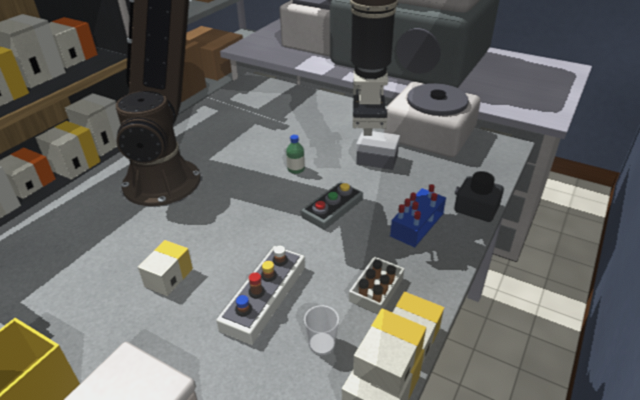

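The scene view shows the blue vial low at (242,303), the keys up around (333,198), the loose items where they were, and the gripper clear of everything.

```bash
python3 -c "
from station import arm
print(arm.job_done())"
```

```text
the job is handed in; nothing more can be done
None
```

The job is done and handed in at about 14 s of the 38 s allowed; the hand-in reports no verdict.

- **Blue vial:** I pressed it straight down with closed fingertips. The force was about 4 N while it slid, then rose to 15 N at a tip height of 82 mm. The wrist camera afterwards put the cap top at 82 mm, which is fully seated. The last look from the scene camera read 83 mm, which is within that detector's 4 mm error.
- **Green key:** I pressed it until it stopped at a tip height of 46 mm with 15 N, somewhat above the 5 N it needs. I then released it, and its top is back at 51.6 mm, the same as before.
- **Everything else:** The red and yellow keys read the same height as the green one. The red and white caps measured unchanged after the vial was pressed. The outline measurement missed the yellow cap then, but its rougher point estimate agreed to within about 4 mm. In the final scene picture the loose items look undisturbed (compared by eye), and the gripper is clear of everything.

No check failed. A few network detections were wrong, such as the red and yellow keys being confused in the scene camera, and I did not use those.

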